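Push the display plank home and snap its two toggle clamps shut

TASK

The laminate shelf plank has crept towards the robot: push its near edge until its far edge rests squarely against both stop pegs, and only then flip the two toggle clamps at its ends, by pushing each handle inward past centre until it snaps locked over the plank. Only push, lifting and carrying nothing, and leave the four things on the plank standing where they are on it.

Things in the scene. Friction and masses are not known exactly. Their poses are not given: they have to be found in the camera images.
- stand: Fixed wooden stand: base board 190 x 560 x 12 mm; four felt-capped support pegs, tops at 70 mm; two stop pegs (16 mm diameter, tops at 97 mm) on the far (+x) side at y = -120 and +120 mm; at each end (y = -245, +245 mm) a column 44 x 34 x 90 mm with a toggle clamp. Origin under its centre on the table; x from the robot's side to the stop pegs, y to the left end, z up.
- plank: Offcut of laminate flooring, 160 (x) x 420 (y) x 10 mm, about 0.6 kg, loose on the support pegs. Origin at the centre of its underside, axes as the stand's. Starts 16 to 28 mm short of home and up to 2 deg askew; home against both stop pegs its origin is at x = 0, z = 70 mm in the stand's frame. With its load it slides at roughly 2 to 6 N.
- plank_near_edge (a point): Middle of the plank's near long edge (robot's side), at mid-thickness, 75 mm above the table and 80 mm from the plank's origin; push here toward stand +x. Nothing stands on the plank within 45 mm of this edge.
- clamp_left (a joint): Toggle clamp at the left (+y) end of the stand, rad: 0 = open (handle leans 24 deg outward, arm raised), 0.8 = locked (handle leans 22 deg inward, arm's rubber foot on the plank). Hinge parallel to stand x, at stand y = +245 mm, z = 105 mm. Sprung to either end, dead centre 0.42 (handle upright): 3 to 7 N at the handle's end starts it; beyond, it snaps home by itself.
- handle_left_end (a point): Free end of the left clamp's lever, 91 mm from the hinge; steel bar with a round black grip, 18 mm diameter, over its outer 60 mm. Open: this end is 37 mm outward (+y) of the hinge and 188 mm above the table; locked: 34 mm inward of it and 190 mm above the table. Push it from outside toward the plank, stand -y.
- clamp_right (a joint): Toggle clamp at the right (-y) end of the stand, rad: 0 = open (handle leans 24 deg outward, arm raised), 0.8 = locked (handle leans 22 deg inward, arm's rubber foot on the plank). Hinge parallel to stand x, at stand y = -245 mm, z = 105 mm. Sprung to either end, dead centre 0.42 (handle upright): 3 to 7 N at the handle's end starts it; beyond, it snaps home by itself.
- handle_right_end (a point): Free end of the right clamp's lever, 91 mm from the hinge; steel bar with a round black grip, 18 mm diameter, over its outer 60 mm. Open: this end is 37 mm outward (-y) of the hinge and 188 mm above the table; locked: 34 mm inward of it and 190 mm above the table. Push it from outside toward the plank, stand +y.
- thermometer: Round dial room thermometer in a white plastic frame, 78 mm diameter, 20 mm thick, on a foot 50 x 60 mm, 85 mm tall, standing on the plank. Origin under its foot. To be left standing.
- egg_timer: Green plastic egg timer with a turning knob, 61 mm diameter, 63 mm tall, standing on the plank. Origin at the centre of its underside. To be left standing.
- spice_jar: Closed glass spice jar, 44 mm diameter, 85 mm tall, standing on the plank. Origin at the centre of its underside. To be left standing.
- pill_crusher: Stainless steel pill crusher, 46 mm diameter, 80 mm tall, standing on the plank. Origin at the centre of its underside. To be left standing.
Mind the look-alikes: they are no part of the job. Leave any red or yellow look-alike of the spice_jar alone.

How it is judged:
By the outcome, as a careful person would: the job done as asked, in the order asked, and still so for the second after the job is handed in, with the robot touching nothing.
It also fails if it takes over 64 s, if anything falls off the work surface, if the arm or the gripper's body presses on something with over 40 N, if the wrist force passes 120 N, or if a joint passes its speed limit or range.

ROBOT

A 6-joint arm with a two-finger parallel gripper is mounted at the origin on the work surface. World frame = base frame: x ahead of the robot, y to its left, z up, the work surface at z = 0. Lengths are in m, angles in degrees, forces in N, time in s.
With the tool pointing down it reaches from about 0.35 to 0.875 m from the base axis. Payload 4.2 kg.
Tool frame: the origin (TCP) lies midway between the tips of the shut fingers; the grasp point (between the pads) lies 19 mm behind it; y points along the fingers, z is the direction in which the jaws open and shut, and the axes are right-handed (so a half turn about y gives the same grasp; the last joint's range is limited). The gripper opens to 87 mm and grips with 3 to 60 N. Pads are 19 mm wide; open, the fingers measure 117 mm over their backs; the gripper's body (75 mm by 190 mm) begins 51 mm behind the grasp point.
Start: joints at [-57.949, 22.042, 0.453, 0, -68.411, -14.817], TCP at [0.185, -0.597, 0.223] pointing down, gripper open.
Joint ranges: [-179.83, 179.83], [-69.29, 118.12], [-61.27, 80.66], [-181.25, 117.63], [-171.15, -9.14], [-177.46, 177.46]. Speed limits (degrees/s): [159.86, 159.86, 180, 180, 180, 180].

INTERFACE

Orientations are given as [roll, pitch, yaw] about the fixed x, y, z axes, in that order (R = Rz(yaw) Ry(pitch) Rx(roll)).
In Python, from workcell import env gives the robot as it stands. The module is installed in compiled form; this text tells all that it offers. Calls block until the motion is done:
- env.goto(position, orientation): joint-space move of the TCP to a pose.
- env.move_straight(position, rotation=None, rate=0.15, force_limit=None): straight line of the TCP; rotation=None keeps the orientation; rate is the mean speed in m/s. With force_limit (N) it stops when the force on the tool has changed by that much, and returns True; else False.
- env.set_joints(angles): joint-space move.
- env.gripper_to(opening, grasp_force=None): opening from 0.0 (shut) to 1.0 (fully open); grasp_force is the grip in N (None keeps the last); returns when the fingers have stopped.
- env.dwell(seconds).
- env.inverse_kinematics(position, orientation): joint angles nearest the present ones, or None.
- env.read_state(): the state.
- env.grab_frame(name): name is "scene" or "side" or "wrist"; returns a dict with "image" (420x560x3 uint8, blue, green, red), "fx", "fy", "cx", "cy" (pixels), "position" and "orientation" of the camera in the world. Camera axes: x right, y up, looking along -z (the intrinsics and any distortion apply to the point x, -y, -z); pixel columns grow to the right and rows downward; lengths in m; the calibration is good to about 2 mm. A picture is of the moment at which its call begins. There is no depth.
A pose or a line that the arm cannot do raises env.Unreachable and nothing moves.
- env.close_job(): hands the job in, once; it reports no verdict.
Trained networks look in a picture, given as the dict that the camera call returned (one of the last four; its "shot" number tells which), for a name from the list of things; names that differ only in an ending like _2 or _b are one class to them, and where a whole thing is asked for, a point or a joint stands for the part that bears it (a point fixed in the world has none). Each returns a list of dicts, best first, with "score" (0 to 1); they miss things now and then, are a little off and sometimes report something else, mostly with a low value. They report only what shows in the picture. A call takes as long as a camera call. They do not tell look-alikes from the thing itself.
- env.search_frame(picture, thing): "xyz" ([x, y, z] in m, in world coordinates, good to about 4 mm: the middle of the surface that is visible of it).
- env.trace(picture, thing): "mask" (420x560 bool, what is visible of it).
The state is a dict: "clock": time; "joint_positions": joint angles; "qvel": joint speeds; "joint_torque": joint torques, N m; "position": TCP position; "tool_rot": TCP orientation; "force": force on the tool from outside, world axes, zero at the start; "wrist_torque": the same for the moment, N m; "opening": opening from 0.0 (shut) to 1.0 (fully open).
Only numpy, scipy, OpenCV 4.12 (cv2) and the standard library are available. Lean on these libraries where they do the work, as an engineer would, in place of code of your own. Each camera call takes 0.05 s, during which the arm holds its last target.

## Working session

There is one attempt and no reset: what is moved stays moved. The work goes in short steps, each a Python script; the robot and the scene stay as the last script left them, time stands still between calls to the robot, and variables do not carry over. Pictures are saved under pics/ and viewed, and the job is handed in when it is done.

```bash
mkdir -p pics; ls
python3 - <<'E'
from workcell import env
import cv2
for n in ["scene","side","wrist"]:
    f=env.grab_frame(n); cv2.imwrite(f"pics/a_{n}.png",f["image"])
    print(n,f["fx"],f["fy"],f["cx"],f["cy"],f["position"],f["orientation"],[k for k in f if k not in("image",)])
    if n!="wrist":
      for t in ["stand","plank","clamp_left","clamp_right","handle_left_end","handle_right_end","plank_near_edge"]:
        r=env.search_frame(f,t); print(t,[(q["xyz"],q["score"]) for q in r][:3])
s=env.read_state(); print(s)
E
```

```text
pics
scene 402.98381458891697 402.98381458891697 284.1058336831263 216.48058854666283 [1.33510528 0.10313735 0.73520232] [53.38664674 -1.00989524 95.74767199] ['fx', 'fy', 'cx', 'cy', 'position', 'orientation', 'shot']
stand [([0.5975, 0.0881, 0.0137], 0.96)]
plank [([0.5725, 0.072, 0.0804], 0.9)]
clamp_left [([0.5745, 0.3282, 0.1449], 0.95)]
clamp_right [([0.5424, -0.1777, 0.1401], 0.88)]
handle_left_end [([0.5753, 0.3293, 0.1445], 0.57)]
handle_right_end [([0.5459, -0.1769, 0.1393], 0.58)]
plank_near_edge [([0.5743, 0.071, 0.0815], 0.7)]
side 480.8541057394173 480.8541057394173 287.52754596955765 211.8279857931397 [0.15267668 0.79032399 0.6010459 ] [  59.3721709    -1.31628752 -155.19763316] ['fx', 'fy', 'cx', 'cy', 'position', 'orientation', 'shot']
stand [([0.5357, 0.2906, 0.0131], 0.96), ([0.5405, 0.1284, 0.1185], 0.71)]
plank [([0.5003, 0.156, 0.0783], 0.79)]
clamp_left [([0.5657, 0.3274, 0.1459], 0.88)]
clamp_right [([0.5389, -0.1798, 0.1424], 0.86), ([0.5328, 0.2875, 0.0112], 0.63)]
handle_left_end [([0.5684, 0.3272, 0.1419], 0.95)]
handle_right_end [([0.5376, -0.1792, 0.1483
[... 326 characters left out ...]
on', 'orientation', 'shot']
{'clock': 0.85, 'joint_positions': array([-5.79473951e+01,  2.20395692e+01,  4.52740486e-01,  3.51849898e-04,
       -6.84113734e+01, -1.48179655e+01]), 'qvel': array([-0.10040341,  0.02957698, -0.02432764, -0.04531725, -0.05609702,
       -0.05907089]), 'joint_torque': array([-2.97039396e-04, -3.90435934e+01,  1.87616426e+01,  4.22429815e+00,
        1.55069103e-02, -1.65926178e-05]), 'position': array([ 0.18520699, -0.59690486,  0.22257403]), 'tool_rot': array([-9.00018218e+01, -1.43529110e-04,  1.72347689e+01]), 'force': array([-0.17911407,  0.35207993, -0.09210461]), 'wrist_torque': array([-0.00303278, -0.04160325, -0.03563196]), 'opening': 1.0012983189956612}
```

View images.

View pics/a_scene.png

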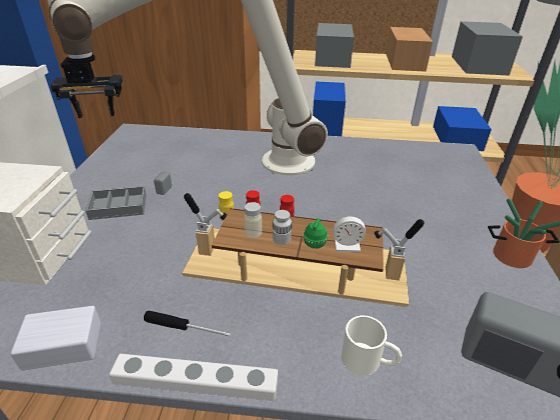

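View pics/a_side.png

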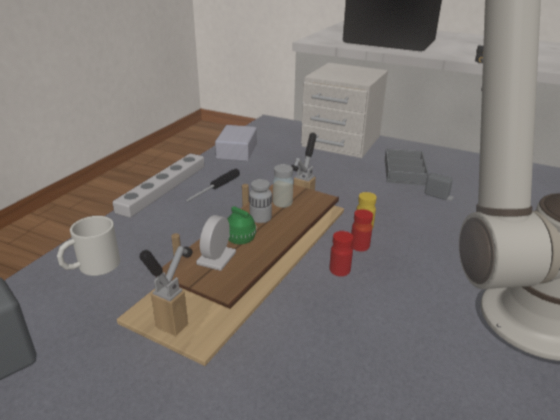

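Run:
```python
import cv2
a=cv2.imread("pics/a_scene.png"); b=cv2.imread("pics/a_side.png")
cv2.imwrite("pics/b1.png",cv2.resize(a[180:310,170:440],(800,385),interpolation=cv2.INTER_CUBIC))
cv2.imwrite("pics/b2.png",cv2.resize(b[125:350,120:390],(720,600),interpolation=cv2.INTER_CUBIC))
```

```text
(no output)
```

View pics/b1.png

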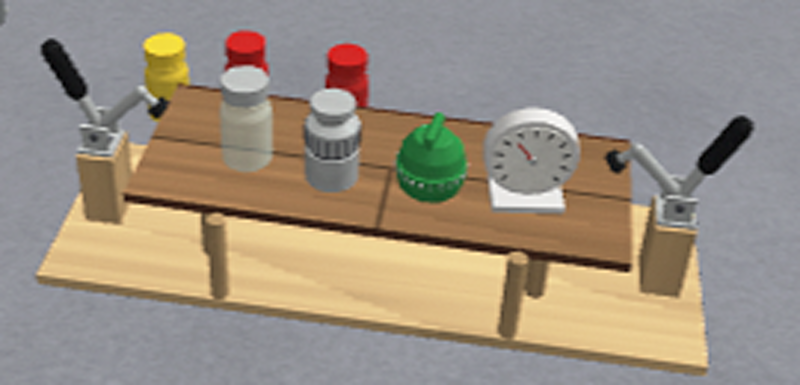

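View pics/b2.png

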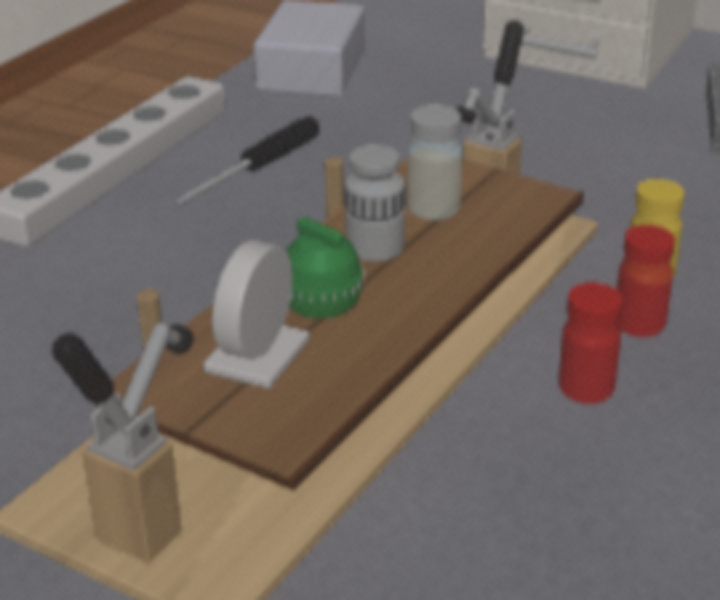

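```bash
cat > h.py <<'E'
import numpy as np, cv2
from scipy.spatial.transform import Rotation as R
from scipy.optimize import least_squares
def proj(f,P):
    P=np.atleast_2d(P); M=R.from_euler('xyz',f["orientation"],degrees=True).as_matrix()
    c=(P-np.array(f["position"]))@M
    return np.c_[f["cx"]+f["fx"]*c[:,0]/-c[:,2], f["cy"]+f["fy"]*-c[:,1]/-c[:,2]]
def ray(f,uv,z):
    M=R.from_euler('xyz',f["orientation"],degrees=True).as_matrix()
    d=M@np.array([(uv[0]-f["cx"])/f["fx"],-(uv[1]-f["cy"])/f["fy"],-1]); p=np.array(f["position"])
    return p+d*(z-p[2])/d[2]
def tf(q,P):
    P=np.atleast_2d(P); c,s=np.cos(q[2]),np.sin(q[2])
    return np.c_[q[0]+c*P[:,0]-s*P[:,1], q[1]+s*P[:,0]+c*P[:,1], P[:,2]]
E
python3 - <<'E'
from workcell import env
from h import *
fs=env.grab_frame("scene"); fd=env.grab_frame("side")
S=lambda u,v:(170+u/2.963,180+v/2.963); D=lambda u,v:(120+u/2.667,125+v/2.667)
st=[(fs,S(38,275),(.095,-.28,.012)),(fs,S(707,360),(.095,.28,.012)),(fs,S(217,217),(.088,-.12,.097)),(fs,S(516,257),(.088,.12,.097)),
(fs,S(50,45),(0,-.282,.188)),(fs,S(745,122),(0,.282,.188)),
(fd,D(597,225),(-.095,-.28,.012)),(fd,D(0,513),(.095,.28,.012)),(fd,D(148,294),(.088,.12,.097)),(fd,D(333,159),(.088,-.12,.097)),(fd,D(70,342),(0,.282,.188)),(fd,D(514,25),(0,-.282,.188))]
pl=[(fs,S(125,198),(.08,-.21,.08)),(fs,S(630,264),(.08,.21,.08)),(fs,S(632,140),(-.08,.21,.08)),(fs,S(178,85),(-.08,-.21,.08)),
(fd,D(293,481),(-.08,.21,.08)),(fd,D(582,193),(-.08,-.21,.08))]
def fit(L):
    f=lambda q:np.concatenate([proj(a,tf(q,p))[0]-uv for a,uv,p in L])
    r=least_squares(f,[.55,.08,-.06],loss='soft_l1'); return r.x,f(r.x).reshape(-1,2).round(1)
qs,e=fit(st);print(qs,np.degrees(qs[2]));print(e.tolist())
qp,e=fit(pl);print(qp,np.degrees(qp[2]));print(e.tolist())
c,s=np.cos(qs[2]),np.sin(qs[2]);d=qp-qs
print("plank in stand",c*d[0]+s*d[1],-s*d[0]+c*d[1],np.degrees(d[2]))
np.save("qs.npy",qs);np.save("qp0.npy",qp)
for t in ["thermometer","egg_timer","spice_jar","pill_crusher"]:
  for f in(fs,fd):print(t,[(np.round(q["xyz"],4).tolist(),q["score"]) for q in env.search_frame(f,t)])
# table jars bases from side crop
for uv in [(588,395),(643,328),(655,275)]: print(ray(fd,D(*uv),0))
E
```

```text
[ 0.5551308   0.071284   -0.05912161] -3.3874189392126746
[[-1.1, -0.1], [0.8, 1.0], [-0.4, -0.0], [1.0, -1.0], [-1.6, -1.4], [0.8, -2.2], [0.1, -2.3], [-2.3, 2.0], [0.9, -0.1], [0.2, -0.0], [-0.2, -0.6], [0.3, -2.6]]
[ 0.53431719  0.07639992 -0.08032491] -4.602278328848162
[[-0.3, -1.6], [1.7, -0.4], [0.0, -0.0], [0.2, -0.2], [-0.1, -0.9], [-0.3, -0.7]]
plank in stand -0.021079525411161402 0.0038771715992695385 -1.2148593896354876
thermometer [([0.5704, 0.1947, 0.1239], 0.89)]
thermometer [([0.5485, 0.2092, 0.1218], 0.9)]
egg_timer [([0.5703, 0.1159, 0.1179], 0.94)]
egg_timer [([0.5404, 0.1295, 0.1176], 0.55)]
spice_jar [([0.3908, -0.1504, 0.0684], 0.65), ([0.3832, 0.0305, 0.0784], 0.61), ([0.5531, -0.0405, 0.1391], 0.57), ([0.3686, -0.0689, 0.0821], 0.42)]
spice_jar [([0.3601, -0.0566, 0.0552], 0.9), ([0.5295, -0.0335, 0.133], 0.74), ([0.368, 0.043, 0.0505], 0.73), ([0.3696, -0.1393, 0.0755], 0.6)]
pill_crusher [([0.5674, 0.0353, 0.1334], 0.73), ([0.5438, -0.1798, 0.1392], 0.27)]
pill_crusher [([0.5419, 0.0419, 0.132], 0.62)]
[0.36806533 0.03531355 0.        ]
[ 0.35715146 -0.06941816  0.        ]
[ 0.37204481 -0.1524345   0.        ]
```

Run:
```python
from workcell import env
from h import *
qs=np.load("qs.npy");qp=np.load("qp0.npy"); yd=np.degrees(qs[2])
c,s=np.cos(qs[2]),np.sin(qs[2]);d=qp-qs
py=-s*d[0]+c*d[1]
o=[-90,0,yd]
W=lambda x,y,z: tf(qs,[x,y,z])[0]
# plank near edge in stand x ~ -0.101 mid; tool centre start at -0.135
print(W(-.14,py,.066))
for p in (W(-.14,py,.27),W(-.14,py,.066),W(-.085,py,.066)): print(p,env.inverse_kinematics(p,o))
env.move_straight([.22,-.55,.29]); env.goto(W(-.14,py,.27),o)
st=env.read_state();print(st["clock"],st["position"],st["tool_rot"],st["force"])
f=env.grab_frame("side");cv2.imwrite("pics/c_side.png",f["image"])
f=env.grab_frame("scene");cv2.imwrite("pics/c_scene.png",f["image"])
```

```text
[0.41560449 0.0834266  0.066     ]
[0.41560449 0.0834266  0.27      ] [ 3.34971934e+01 -2.00078079e-01 -2.08912011e+01 -2.54444375e-14
 -6.93088770e+01 -1.26884612e+02]
[0.41560449 0.0834266  0.066     ] [ 3.34971934e+01  1.41030301e+01 -3.87048573e+01 -2.54444375e-14
 -3.71921126e+01 -1.26884612e+02]
[0.4705084  0.08017681 0.066     ] [ 2.92313411e+01  1.85184892e+01 -3.16234378e+01 -2.54444375e-14
 -3.98580730e+01 -1.22618760e+02]
4.45 [0.41580872 0.0830388  0.27000655] [-9.00058469e+01 -2.60756933e-03 -3.43624003e+00] [-0.32904963  0.60882603 -0.06343825]
```

View pics/c_side.png

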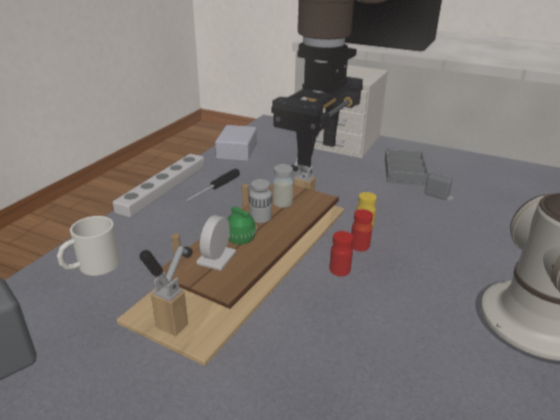

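Run:
```python
from workcell import env
from h import *
qs=np.load("qs.npy");yd=np.degrees(qs[2]);o=[-90,0,yd];py=.0039
W=lambda x,y,z: tf(qs,[x,y,z])[0]
env.move_straight(W(-.127,py,.27),o)
r=env.move_straight(W(-.127,py,.067),o,rate=.12,force_limit=8)
st=env.read_state();print(r,st["clock"],st["position"],st["force"])
for n in("side","scene"):
    f=env.grab_frame(n);cv2.imwrite(f"pics/d_{n}.png",f["image"])
```

```text
False 6.6417 [0.42895414 0.0828936  0.06749162] [0.61151768 1.27494583 0.58281177]
```

View pics/d_side.png

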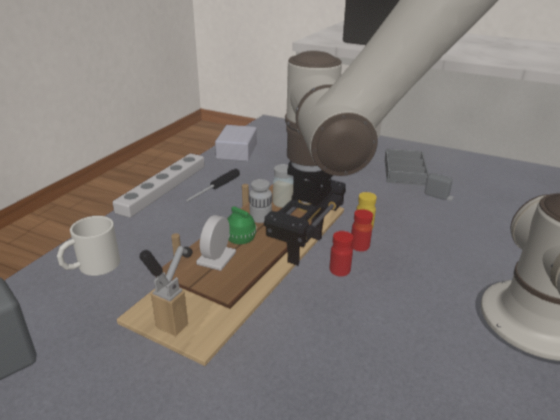

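View pics/d_scene.png

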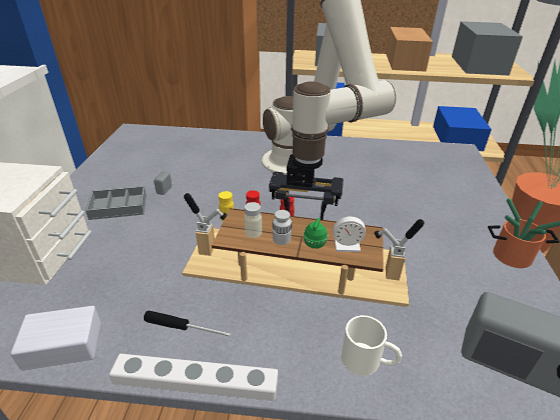

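The fingers straddle the near-edge middle, clear of the jars (left finger at about (293,250) in the side view), so I start pushing slowly.

Run:
```python
from workcell import env
from h import *
qs=np.load("qs.npy");yd=np.degrees(qs[2]);o=[-90,0,yd];py=.0039
W=lambda x,y,z: tf(qs,[x,y,z])[0]
def sx(p): d=np.array(p[:2])-qs[:2]; return np.cos(qs[2])*d[0]+np.sin(qs[2])*d[1]
for x in (-.112,-.105,-.099,-.096):
    r=env.move_straight(W(x,py,.067),o,rate=.02,force_limit=14)
    st=env.read_state();print(r,st["clock"],sx(st["position"]),st["force"].round(2),st["wrist_torque"].round(2))
    if r:break
f=env.grab_frame("scene");cv2.imwrite("pics/e_scene.png",cv2.resize(f["image"][180:310,170:440],(800,385),interpolation=cv2.INTER_CUBIC))
```

```text
False 7.6417 -0.1129244270622255 [-1.41 -0.49 -0.06] [-0.31  0.86 -0.16]
False 8.1417 -0.10395993446569637 [-0.9  -0.08 -0.24] [ 0.01  0.31 -0.05]
False 8.5917 -0.09857481851942673 [-1.52 -0.66  0.85] [-0.2   0.43 -0.07]
False 8.8917 -0.09571742388495014 [-1.62 -1.02  0.02] [-0.26  0.55 -0.03]
```

View pics/e_scene.png

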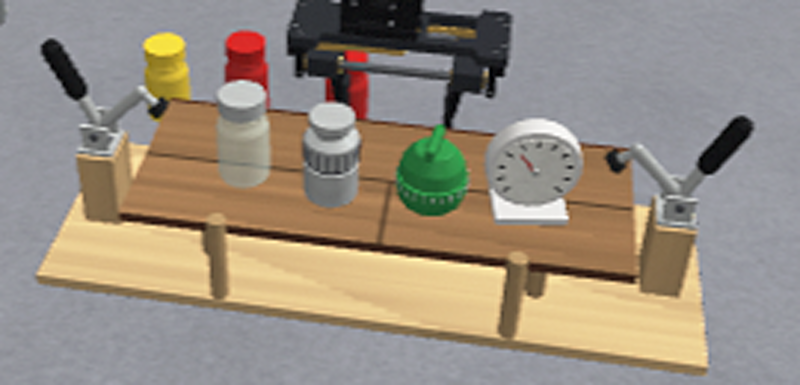

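Run:
```python
from workcell import env
from h import *
qs=np.load("qs.npy");yd=np.degrees(qs[2]);o=[-90,0,yd];py=.0039
W=lambda x,y,z: tf(qs,[x,y,z])[0]
def sx(p): d=np.array(p[:2])-qs[:2]; return np.cos(qs[2])*d[0]+np.sin(qs[2])*d[1]
r=env.move_straight(W(-.076,py,.067),o,rate=.015,force_limit=10)
st=env.read_state();print(r,st["clock"],sx(st["position"]),st["force"].round(2),st["wrist_torque"].round(2))
for n in("scene","side"):
    f=env.grab_frame(n);cv2.imwrite(f"pics/f_{n}.png",cv2.resize(f["image"][180:310,170:440] if n=="scene" else f["image"][125:350,120:390],(800,385) if n=="scene" else (720,600),interpolation=cv2.INTER_CUBIC))
```

```text
True 9.6083 -0.09150571365750464 [-0.7   0.18  0.01] [-0.01 -0.08  0.04]
```

View pics/f_scene.png

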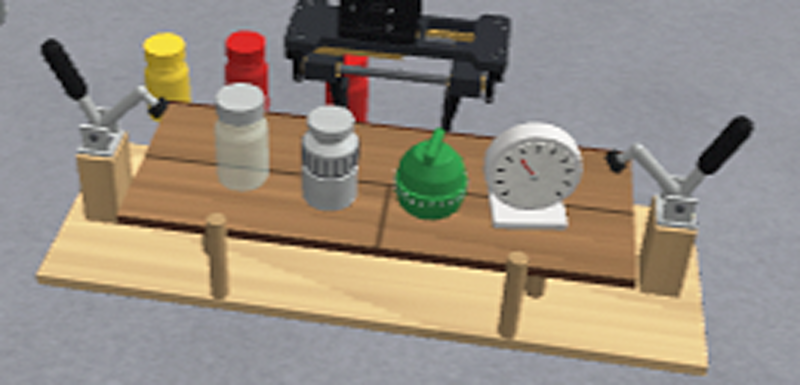

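View pics/f_side.png

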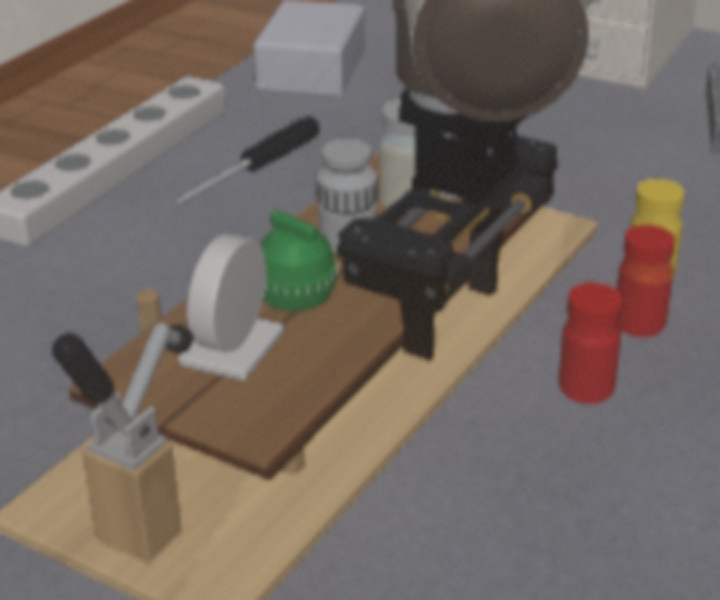

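Run:
```python
from workcell import env
from h import *
qs=np.load("qs.npy");yd=np.degrees(qs[2]);o=[-90,0,yd];py=.0039
W=lambda x,y,z: tf(qs,[x,y,z])[0]
def sx(p): d=np.array(p[:2])-qs[:2]; return np.cos(qs[2])*d[0]+np.sin(qs[2])*d[1]
x=sx(env.read_state()["position"])
for i in range(12):
    x+=.0006
    r=env.move_straight(W(x,py,.067),o,rate=.01,force_limit=15)
    st=env.read_state();print(r,round(st["clock"],2),round(x,4),round(sx(st["position"]),4),st["force"].round(2),st["wrist_torque"].round(2))
    if st["force"][0]<-13 or r:break
for n in("scene",):
    f=env.grab_frame(n);cv2.imwrite(f"pics/g_{n}.png",cv2.resize(f["image"][180:310,170:440],(800,385),interpolation=cv2.INTER_CUBIC))
```

```text
False 10.17 -0.0916 -0.0915 [-0.59  0.42  0.52] [ 0.03 -0.    0.  ]
False 10.42 -0.091 -0.0912 [-0.43  0.51  0.44] [ 0.08  0.32 -0.08]
False 10.67 -0.0904 -0.0912 [-4.41  0.7   0.71] [ 0.24  0.92 -0.15]
False 10.92 -0.0898 -0.0911 [-5.55  1.56  1.87] [ 0.4   1.36 -0.27]
False 11.17 -0.0892 -0.091 [-6.2   2.08  2.07] [ 0.5   1.73 -0.31]
False 11.42 -0.0886 -0.0909 [-6.63  3.43  3.  ] [ 0.59  2.09 -0.33]
False 11.67 -0.088 -0.0909 [-7.52  2.7   3.32] [ 0.63  2.33 -0.31]
False 11.92 -0.0874 -0.0909 [-10.05   2.65   3.55] [ 0.81  2.69 -0.24]
False 12.17 -0.0868 -0.0908 [-11.15   4.43   4.53] [ 0.83  2.98 -0.28]
False 12.42 -0.0862 -0.0907 [-11.57   4.32   4.88] [ 0.97  3.28 -0.31]
False 12.67 -0.0856 -0.0906 [-12.17   5.12   5.35] [ 1.07  3.55 -0.39]
False 12.92 -0.085 -0.0905 [-13.31   4.38   5.94] [ 1.16  3.82 -0.46]
```

View pics/g_scene.png

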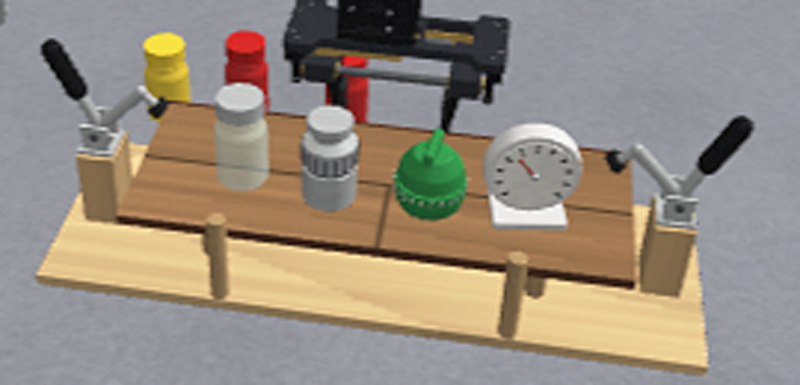

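Run:
```python
from workcell import env
from h import *
qs=np.load("qs.npy");yd=np.degrees(qs[2]);o=[-90,0,yd];py=.0039
W=lambda x,y,z: tf(qs,[x,y,z])[0]
env.move_straight(W(-.122,py,.067),o,rate=.08)
env.move_straight(W(-.122,py,.27),o,rate=.2)
st=env.read_state();print(st["clock"],st["position"],st["force"])
fs=env.grab_frame("scene");fd=env.grab_frame("side")
cv2.imwrite("pics/h_scene.png",fs["image"]);cv2.imwrite("pics/h_side.png",fd["image"])
a=fs["image"];b=fd["image"]
r=lambda im,k:cv2.resize(im,None,fx=k,fy=k,interpolation=cv2.INTER_CUBIC)
cv2.imwrite("pics/h1.png",r(a[205:295,195:295],6)) ;cv2.imwrite("pics/h2.png",r(a[215:305,305:405],6));cv2.imwrite("pics/h3.png",r(b[125:350,120:390],2.667))
cv2.imwrite("pics/h0.png",r(a[180:310,170:440],2.963))
```

```text
14.75 [0.43297871 0.08211209 0.26881384] [-0.0801425  -0.01748739  0.61513093]
```

View pics/h1.png

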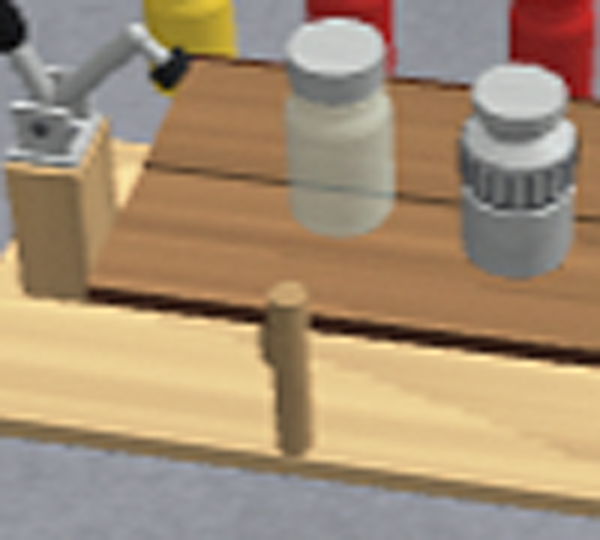

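View pics/h2.png

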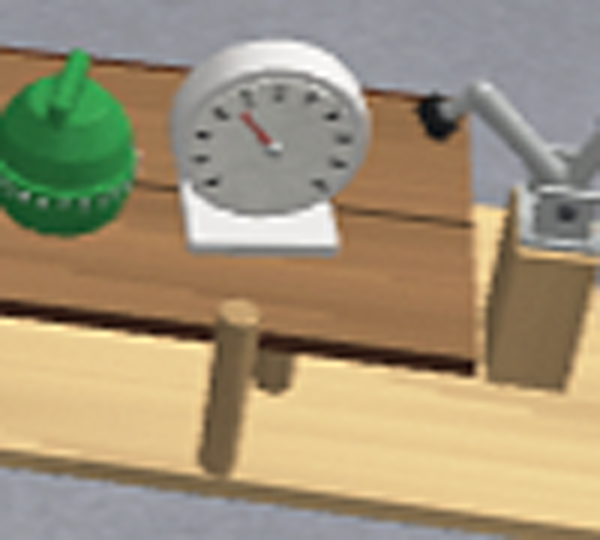

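View pics/h3.png

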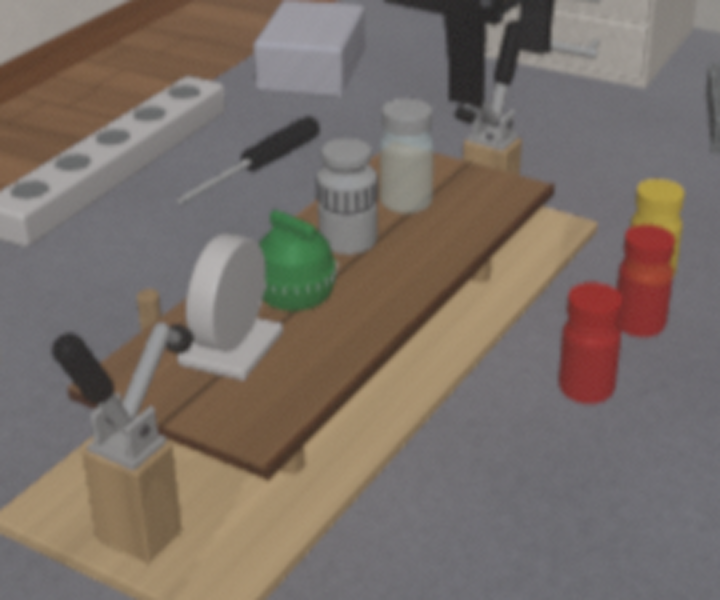

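View pics/h0.png

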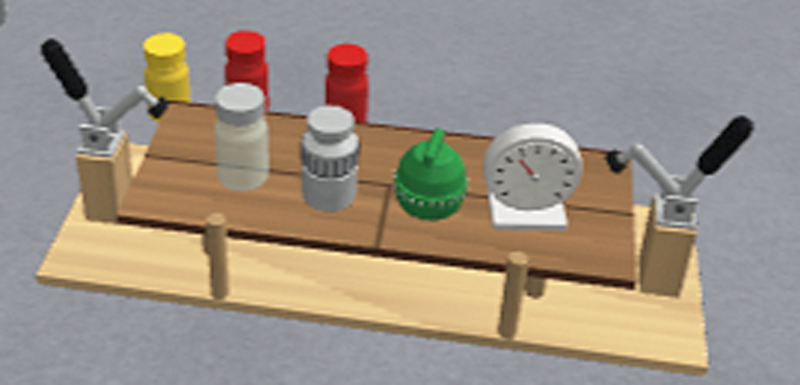

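Run:
```python
from workcell import env
from h import *
fs=env.grab_frame("scene"); fd=env.grab_frame("side");qs=np.load("qs.npy")
A=lambda u,v:(195+u/6,205+v/6);B=lambda u,v:(305+u/6,215+v/6);D=lambda u,v:(120+u/2.667,125+v/2.667)
pl=[(fs,A(88,290),(.08,-.21,.08)),(fs,B(472,361),(.08,.21,.08)),(fs,B(470,100),(-.08,.21,.08)),(fs,A(197,57),(-.08,-.21,.08)),
(fd,D(266,467),(-.08,.21,.08)),(fd,D(553,186),(-.08,-.21,.08))]
for L in(pl,pl[:4]):
    f=lambda q:np.concatenate([proj(a,tf(q,p))[0]-uv for a,uv,p in L])
    r=least_squares(f,[.55,.08,-.06]); qp=r.x;d=qp-qs;c,s=np.cos(qs[2]),np.sin(qs[2])
    print("in stand",(c*d[0]+s*d[1])*1e3,(-s*d[0]+c*d[1])*1e3,np.degrees(d[2]),f(qp).round(1).tolist())
    for uv in(A(288,293),B(238,311)):
        P=ray(fs,uv,.097);c2,s2=np.cos(qp[2]),np.sin(qp[2]);e=P[:2]-qp[:2];print("peg in plank",(c2*e[0]+s2*e[1])*1e3,(-s2*e[0]+c2*e[1])*1e3)
np.save("qp1.npy",qp)
```

```text
in stand 2.4627801169445873 4.034276595731017 -0.3908530638507327 [-0.6, -1.0, 1.6, -0.2, -0.1, 0.3, -0.5, -0.5, -0.2, -0.2, 0.0, -1.1]
peg in plank 88.41312810404219 -122.63619119486619
peg in plank 88.57934092948739 115.72369307610882
in stand 3.273984239833148 3.75960294917705 -0.3728761642643151 [-0.8, -0.8, 1.5, -0.0, -0.2, 0.5, -0.7, -0.4]
peg in plank 87.56167141626261 -122.39453669689996
peg in plank 87.80267109690605 115.96528369137326
```

Run:
```python
from workcell import env
from h import *
qs=np.load("qs.npy");qs[2]=np.radians(-3.6);yd=-3.6
W=lambda x,y,z: tf(qs,[x,y,z])[0]
env.gripper_to(0.0,10)
p=W(0,.335,.27);o=[-90,0,yd-90]
print(env.inverse_kinematics(p,o),env.inverse_kinematics(W(0,-.335,.27),[-90,0,yd+90]))
env.goto(p,o)
r=env.move_straight(W(0,.335,.155),o,rate=.15,force_limit=8)
st=env.read_state();print(r,st["clock"],st["position"],st["force"],st["opening"])
for n in("side","scene"):
    f=env.grab_frame(n);cv2.imwrite(f"pics/i_{n}.png",f["image"])
```

```text
[ 48.25369651  28.78099085  17.95105502   0.         -79.17006417
 128.14630349] [-1.06517901e+01  1.75142285e+01  5.81243885e-01  2.54444375e-14
 -7.30670153e+01  7.05179007e+00]
False 21.0667 [0.57681489 0.40605598 0.15628076] [-0.51706797 -0.91307798 -0.08910662] 0.00694413111805245
```

View pics/i_side.png

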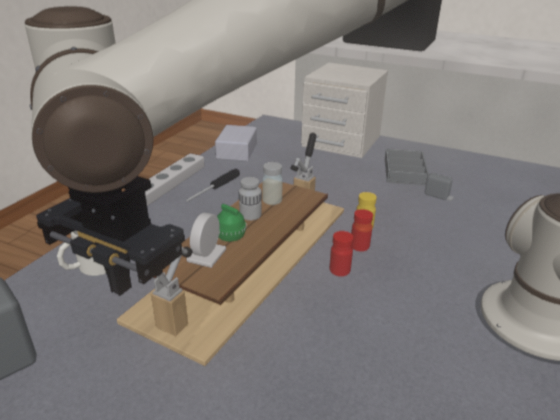

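View pics/i_scene.png

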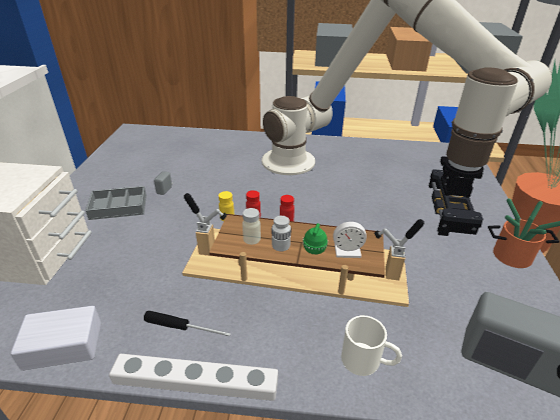

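Run:
```python
from workcell import env
from h import *
qs=np.load("qs.npy");qs[2]=np.radians(-3.6);yd=-3.6
W=lambda x,y,z: tf(qs,[x,y,z])[0]
o=[-90,0,yd-90]
for y in(.31,.29,.275,.262,.2525):
    r=env.move_straight(W(0,y,.155),o,rate=.05,force_limit=25)
    st=env.read_state();print(r,y,round(st["clock"],2),st["position"].round(4),st["force"].round(2))
    if r:break
for n in("side","scene"):
    f=env.grab_frame(n);cv2.imwrite(f"pics/j_{n}.png",f["image"])
```

```text
False 0.31 21.82 [0.5747 0.3805 0.1552] [-0.1   0.17  0.15]
False 0.29 22.37 [0.5744 0.3615 0.1563] [1.9  4.31 3.89]
False 0.275 22.82 [0.5715 0.3445 0.154 ] [-0.33  0.47  0.83]
False 0.262 23.23 [0.5714 0.3321 0.1549] [-0.28  0.09  0.51]
False 0.2525 23.57 [0.571  0.3229 0.1551] [1.2  0.22 0.36]
```

View pics/j_scene.png

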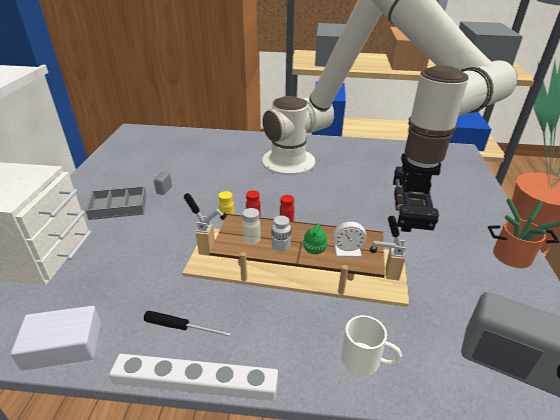

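View pics/j_side.png

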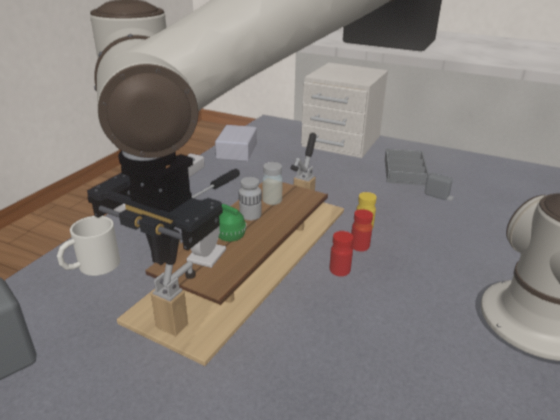

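Run:
```python
from workcell import env
from h import *
qs=np.load("qs.npy");qs[2]=np.radians(-3.6);yd=-3.6
W=lambda x,y,z: tf(qs,[x,y,z])[0]
o=[-90,0,yd-90]
env.move_straight(W(0,.29,.155),o,rate=.12)
env.move_straight(W(0,.30,.29),o,rate=.2)
o=[-90,0,yd+90]
env.goto(W(0,-.335,.29),o)
r=env.move_straight(W(0,-.335,.155),o,rate=.15,force_limit=8)
st=env.read_state();print(r,st["clock"],st["position"],st["force"],st["opening"])
for n in("side","scene"):
    f=env.grab_frame(n);cv2.imwrite(f"pics/k_{n}.png",f["image"])
r=lambda im,k:cv2.resize(im,None,fx=k,fy=k,interpolation=cv2.INTER_CUBIC)
cv2.imwrite("pics/k0.png",r(f["image"][180:310,170:440],2.963))
```

```text
False 28.275 [ 0.53481521 -0.26324485  0.15600974] [0.13117617 0.30388749 0.14243552] 0.0077809641539282985
```

View pics/k0.png

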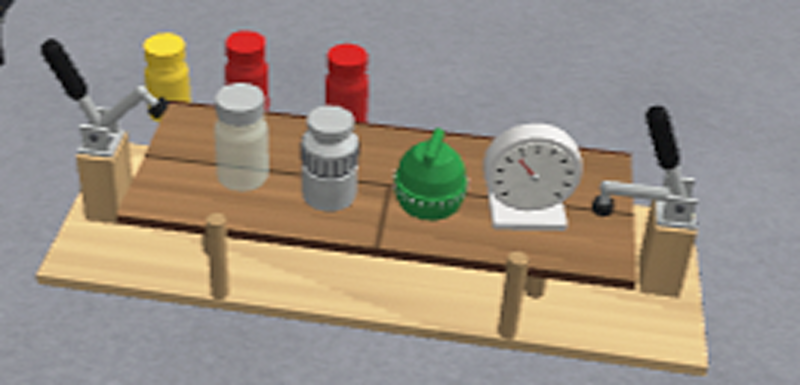

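View pics/k_side.png

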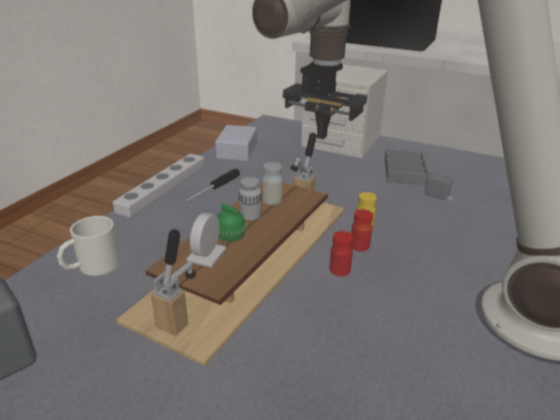

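The left clamp is locked, with its handle leaning inward and its foot on the plank at (603,205) in the crop. The plank hasn't moved. Next is the right handle.

Run:
```python
from workcell import env
from h import *
qs=np.load("qs.npy");qs[2]=np.radians(-3.6);yd=-3.6
W=lambda x,y,z: tf(qs,[x,y,z])[0]
o=[-90,0,yd+90]
for y in(.31,.29,.275,.262,.2525):
    r=env.move_straight(W(0,-y,.155),o,rate=.05,force_limit=25)
    st=env.read_state();print(r,y,round(st["clock"],2),st["position"].round(4),st["force"].round(2))
    if r:break
env.move_straight(W(0,-.30,.155),o,rate=.12)
env.move_straight(W(0,-.335,.29),o,rate=.2)
env.goto([.25,-.5,.3],o)
print(env.read_state()["clock"])
r=lambda im,k:cv2.resize(im,None,fx=k,fy=k,interpolation=cv2.INTER_CUBIC)
f=env.grab_frame("scene");cv2.imwrite("pics/l0.png",r(f["image"][180:310,170:440],2.963));a=f["image"]
cv2.imwrite("pics/l1.png",r(a[205:295,195:295],6)) ;cv2.imwrite("pics/l2.png",r(a[215:305,305:405],6))
f=env.grab_frame("side");cv2.imwrite("pics/l3.png",r(f["image"][125:350,120:390],2.667))
```

```text
False 0.31 29.02 [ 0.5358 -0.2379  0.1551] [ 0.6  -0.36  0.37]
False 0.29 29.57 [ 0.5369 -0.2186  0.1557] [-2.38 -5.66  3.7 ]
False 0.275 30.02 [ 0.5379 -0.2028  0.1547] [-0.9  -0.35  0.18]
False 0.262 30.43 [ 0.5387 -0.1895  0.1547] [-0.15 -0.12 -0.72]
False 0.2525 30.77 [ 0.5393 -0.1804  0.155 ] [-0.33 -0.64 -0.1 ]
33.5583
```

View pics/l0.png

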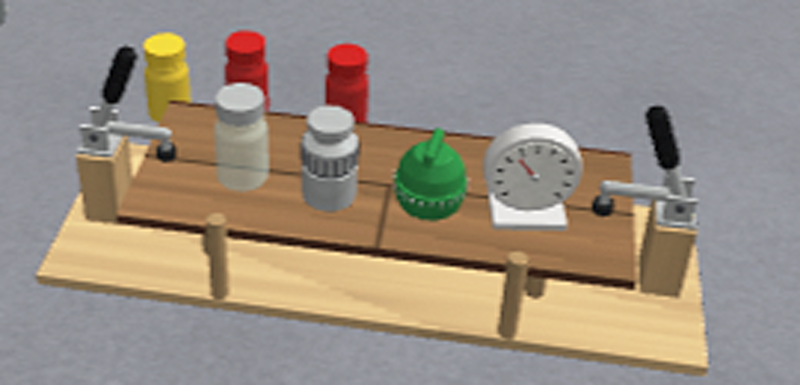

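View pics/l3.png

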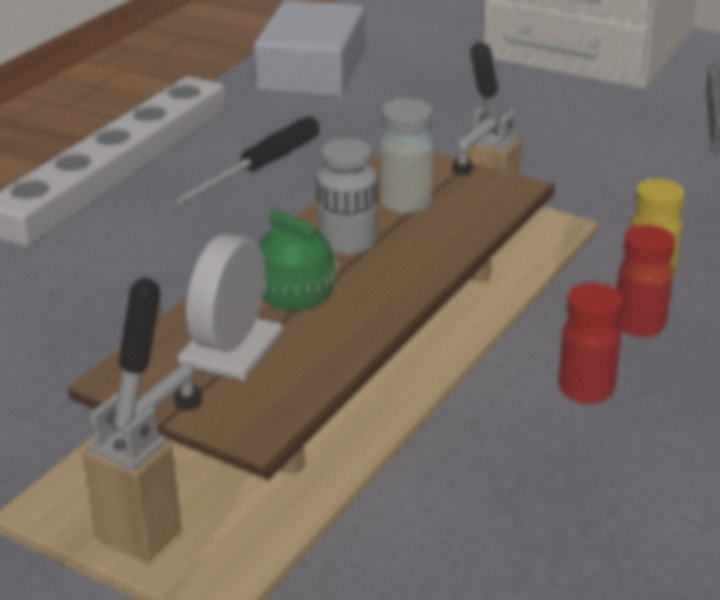

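View pics/l1.png

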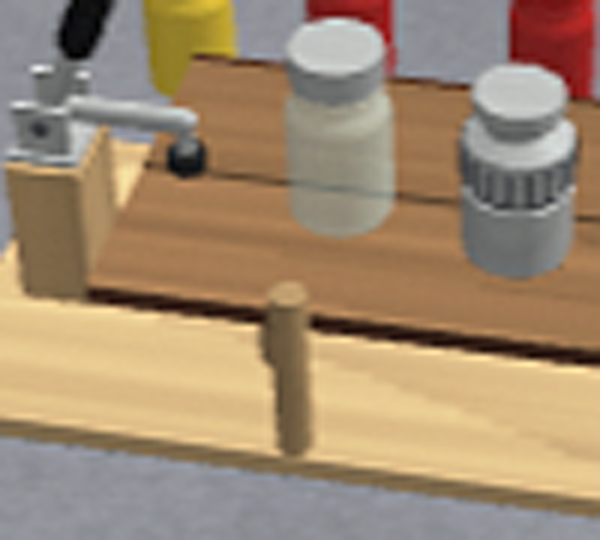

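View pics/l2.png

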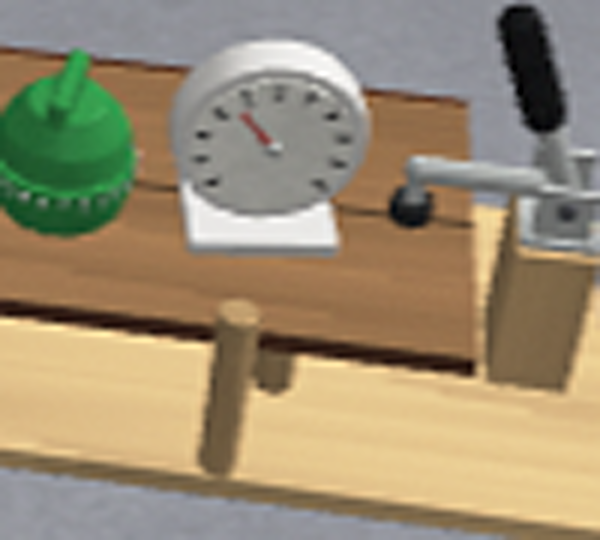

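Both clamps are locked, the plank is in the same place as before clamping, and all four things are standing. I'm handing the job in.

Run:
```python
from workcell import env
env.close_job(); print(env.read_state()["clock"])
```

```text
the job is handed in; nothing more can be done
the job is handed in; nothing more can be done
```

The plank is home against both stop pegs and both clamps are locked. I handed the job in just after 33.6 s on the robot's clock (limit 64 s), with the arm clear of everything.

- **Plank:** I pushed the middle of the near edge with the open fingers until it stalled at about 14 N. It started about 21 mm short and 1.2° askew.
- **Clamps:** Only after that did I push the left handle, then the right, inward past centre with the shut fingers. Each snapped over at about 6–8 N.
- **Squareness check:** Before clamping, the peg centres measured 88.4 and 88.6 mm from the plank's centre line (88 expected), so the far edge is square on both. A check against my first fit of the stand disagreed, putting the plank 2.5 mm too far and 0.4° off. I put that down to error in the stand fit.
- **Final pictures:** After clamping I checked by eye and did not measure again. Both handles lean inward with their feet on the plank, which looks unmoved. The four things stand where they were on it, and the red and yellow jars were not touched.

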